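# Clear the colour pots: eject the cup and nest the set

## Task

Push the red ejector slide of the colour doser all the way in so that the yellow cup comes out from under the head. Then nest the three colour pots by size: the white bowl inside the blue dish and the yellow cup inside the white bowl, each standing upright on the floor of the one around it. They are ceramic, so set them down gently rather than dropping them, never knock one over, and leave the tin, the squeeze bottle and the brush where they are.

Things in the scene. Friction and masses are not known exactly. Their poses are not given: they have to be found in the camera images.
- dish: Blue ceramic dish, open round straight-sided vessel, 132 mm outside diameter, 50 mm tall, wall 8 mm (inside diameter 116 mm), floor 7 mm thick, about 0.5 kg. Stands loose on the table. Origin at the centre of its underside, z up its axis. Any of its yaw is the same.
- bowl: White ceramic bowl, round and straight-sided, 96 mm outside diameter, 70 mm tall, wall 8 mm (inside 80 mm), floor 7 mm, 0.38 kg, loose. Can be picked by pinching its wall at the rim from above. Origin at the centre of its underside, z up its axis. Standing in the dish, its rim is 27 mm above the dish's rim: fingers less than 25 mm below it stay out of the 10 mm gap between the walls.
- cup: Yellow ceramic cup, round and straight-sided, 60 mm outside diameter, 90 mm tall, wall 6 mm, floor 7 mm, 0.22 kg, loose. Starts on the table under the doser's head; once out it can be gripped from above across its outside. Origin at the centre of its underside, z up its axis. Standing in the bowl, its rim is 27 mm above the bowl's rim, with a 10 mm gap between the walls.
- doser: White and grey colour doser fixed to the table. Origin on the table where the cup starts; z up; +x is the direction in which the cup is pushed out. Its head (underside 98 mm, top 128 mm up) spans doser x -58 to +38 mm and y -62 to +62 mm. Grey cheeks at y 35 to 45 mm on either side, x -56 to +34 mm, guide the cup; the front is open and there is no floor plate.
- ejector (a joint): How far the ejector slide is pressed in, 0 (out, at rest) to 0.085 m (fully in, at its stop), along the doser's +x. A spring needs 2.5 N at first, 6.5 N at the stop, and sends it back out when released. Its cradle pushes the cup from behind: fully in, the cup stands on the open table about 83 mm along the doser's +x from where it started.
- ejector_face (a point): Push point on the red upright push plate of the slide (56 mm wide, 8 mm thick, 20 to 120 mm above the table): on the face that looks away from the doser, on its centre line, 100 mm above the table. At rest it lies 150 mm behind the doser's origin (doser x = -150 mm); it moves with the slide. Push it along the doser's +x.
- tin: Bystander: closed dark steel tin with a green band, 80 mm diameter, 75 mm tall, with a plain silver lid, standing loose among the pots. Origin at the centre of its underside.
- squeeze_bottle: Bystander: small green bottle with a white cap, 34 mm diameter, 75 mm tall, standing loose on the robot's side. Origin at the centre of its underside.
- brush: Bystander: brush 160 mm long lying loose on the table along its own x. Origin under its middle.
Things that resemble listed ones, but are neither listed nor needed, are in the scene too. What is shaped like the bowl but brown is not meant.

How it is judged:
By the outcome, as a careful person would: the job done as asked, in the order asked, and still so for the second after the job is handed in, with the robot touching nothing.
It also fails if it takes over 72 s, if anything falls off the work surface, if the arm or the gripper's body presses on something with over 40 N, if the wrist force passes 120 N, or if a joint passes its speed limit or range.

## Robot

A 7-joint arm with a two-finger parallel gripper is mounted at the origin on the work surface. World frame = base frame: x ahead of the robot, y to its left, z up, the work surface at z = 0. Lengths are in m, angles in rad, forces in N, time in s.
With the tool pointing down it reaches from about 0.425 to 0.925 m from the base axis. Payload 6.8 kg.
Tool frame: the origin (TCP) lies on the mounting face of the last link; the fingertips stand 173 mm ahead of it and the grasp point (between the pads) lies 155 mm ahead of it; z points along the fingers, y is the line along which they close (so a half turn about z gives the same grasp; the last joint's range is limited). The gripper opens to 85 mm and grips with 20 to 120 N. Pads are 22 mm wide; open, the fingers measure 114 mm over their backs; the gripper's body (76 mm by 85 mm) begins 54 mm behind the grasp point. The pads swing forward as they close: fully open they stand 13 mm farther back than shut.
Start: joints at [1, 0.477, 0.022, 1.555, -0.011, 1.109, -0.083], TCP at [0.301, -0.604, 0.405] pointing down, gripper open.
Joint ranges: [-2.96, 2.96], [-0.34, 2.1], [-1.41, 1.46], [0.24, 2.44], [-1.37, 4.51], [0.17, 1.92], [-2.96, 2.96]. Speed limits (rad/s): [2.39, 2.39, 3.14, 3.14, 3.14, 3.14, 3.14].

## Interface

Orientations are given as a rotation vector (axis times angle).
In Python, from bench import r gives the robot as it stands.
- The arm moves only by the tool carry_out, never from a script. Its argument "moves" is a list of rows, each a list of 5 numbers: the shift along the tool's x, y, z in m, then the turn about the tool's z in rad, then the finger opening in m, from 0 to 0.0854. In form: [[dx, dy, dz, roll, claw], ...]. A call has exactly 8 rows; each row is the pose to reach, as a shift and turn from the pose commanded when the call began, along the tool's axes at that moment; what a row does not reach only later rows make up. A row lasts 1/10 s, in which the tool goes at most 50 mm and 8.59 degrees, less where a joint would pass 70% of its speed; a pose out of reach is approached as far as the arm can. A call with a gripper value outside its range is refused whole. The fingers move at their own pace and stop on an object; "force" is the grip in N (left out, the last holds). Time passes only in rows, so rows that repeat a pose let the fingers close, or fill a call up. It gives the time, the measured TCP pose, the force, the opening and the grip force at its end, in the units of the state.
- r.get_obs(): the state, without advancing time (a new reading comes with each control period).
- r.grab_frame(name): name is "scene" or "top" or "wrist"; returns the picture (420x560x3 uint8, red, green, blue); there is no depth.
- r.calibration(name): a dict with "fx", "fy", "cx", "cy" (pixels), "rvec" (rotation vector, rad) and "tvec" (3), from world to camera coordinates, as OpenCV has them. Camera axes: x right, y down, z forward; pixel columns grow to the right and rows downward; lengths in m; the calibration is good to about 2 mm. The wrist camera is an equidistant fisheye: a pixel r from the principal point sees the ray r / f radians off the axis. A picture is of the moment at which its call begins: read the wrist's pose just before it. calibration takes no time and is no camera call; for the wrist camera it gives the pose at the moment of the call.
- r.hand_in(): hands the job in; it is judged then, once.
The state is a dict: "clock": time; "joints": joint angles; "qvel": joint speeds; "tau": joint torques, N m; "tcp_pos": TCP position; "orientation": TCP orientation; "contact_force": force on the tool from outside, world axes, zero at the start; "moment": the same for the moment, N m; "grip_width": finger opening in m; "gripper_force": force on a finger pad.
Only numpy, scipy, OpenCV 4.12 (cv2) and the standard library are available. Lean on these libraries where they do the work, as an engineer would, in place of code of your own. Each camera call takes 0.05 s, during which the arm holds its last target. There are 200 camera calls.

## Working session

There is one attempt and no reset: what is moved stays moved. The work goes in short steps, Python scripts to look and compute and a tool call to move; the robot and the scene stay as the last step left them, time stands still between calls to the robot, and variables do not carry over. Pictures are saved under pics/ and viewed, at most 11 in all, crops included, and the job is handed in when it is done.

Besides the shell and the picture viewer there is one more tool, called after ">>>" in YAML: its name, and indented under it one key for each argument. carry_out: Moves the arm, as the interface text tells. Its arguments: {"type":"object","properties":{"moves":{"type":"array","items":{"type":"array","items":{"type":"number"}}},"force":{"type":"number"}},"required":["moves"]}

```bash
ls; mkdir -p pics
python3 - <<'E'
from bench import r
import cv2,numpy as np
o=r.get_obs();print(o)
fs=[r.grab_frame(n) for n in("top","scene")]
for n,f in zip(("top","scene"),fs):
    cv2.imwrite(f"pics/{n}0.png",f[:,:,::-1]);c=r.calibration(n);print(n,c)
E
```

```text
pics
{'clock': 0.0, 'joints': array([ 0.9999348 ,  0.47783251,  0.02230016,  1.55644881, -0.01148899,
        1.10928163, -0.08311086]), 'qvel': array([-2.99607501e-04, -9.19329584e-05,  1.78573882e-04, -4.90702892e-04,
       -8.53503244e-04, -7.05657801e-04, -1.21580320e-03]), 'tau': array([-6.42322320e-04, -5.96440315e+01,  1.60756968e+00, -2.81198663e+01,
        1.24169749e-02,  9.28861904e-03,  2.40048348e-05]), 'tcp_pos': array([ 0.30124   , -0.6037513 ,  0.40370404]), 'orientation': array([-3.05614050e+00, -7.20109585e-01,  8.59998351e-04]), 'contact_force': array([ 0.4835102 , -0.86312624, -0.04674656]), 'moment': array([-0.00557504, -0.0018419 , -0.04553799]), 'gripper_force': 0.0, 'grip_width': 0.08541793792805895}
top {'fx': 411.8032684906313, 'fy': 411.8032684906313, 'cx': 282.09954869728097, 'cy': 213.1518029122103, 'rvec': array([ 2.10837162, -2.13246578,  0.19018666]), 'tvec': array([-0.00597353,  0.53382309,  1.01439822])}
scene {'fx': 516.9634456023235, 'fy': 516.9634456023235, 'cx': 280.9574891352782, 'cy': 214.02414126987927, 'rvec': array([ 2.21246824,  0.65829249, -0.31160648]), 'tvec': array([-0.45464137, -0.11593501,  1.62700266])}
```

View pics/top0.png

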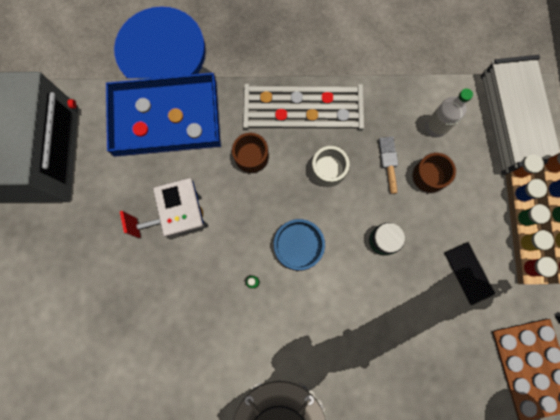

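View pics/scene0.png

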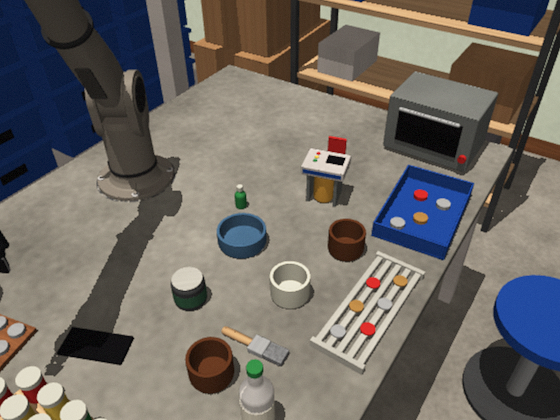

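The top view shows the doser at (180,207) with its red plate at (130,223), the blue dish at (299,244) and the white bowl at (330,165). Brown decoys are at (250,152) and (435,172), the tin at (388,238), the bottle at (252,282) and the brush at (390,165). The scene view shows the yellow cup under the head.

The only bowl that fits is the white one at (330,165), because the other two are brown. I'll measure these and confirm with one crop.

```bash
cat > h.py <<'E'
import numpy as np,cv2
from scipy.spatial.transform import Rotation as Ro
from bench import r
def ray(px,c,z):
    """pixels Nx2 -> world xyz on plane z (pinhole)"""
    px=np.atleast_2d(np.float64(px));R=Ro.from_rotvec(c['rvec']).as_matrix()
    d=np.c_[(px[:,0]-c['cx'])/c['fx'],(px[:,1]-c['cy'])/c['fy'],np.ones(len(px))]@R
    o=-R.T@c['tvec'];return o+d*((z-o[2])/d[:,2])[:,None]
def circ(p):
    A=np.c_[2*p[:,:2],np.ones(len(p))];s=np.linalg.lstsq(A,(p[:,:2]**2).sum(1),rcond=None)[0]
    return s[:2],np.sqrt(s[2]+s[0]**2+s[1]**2)
def blob(mask,box):
    m=np.zeros_like(mask);x0,y0,x1,y1=box;m[y0:y1,x0:x1]=mask[y0:y1,x0:x1]
    return max(cv2.findContours(m,cv2.RETR_EXTERNAL,cv2.CHAIN_APPROX_NONE)[0],key=cv2.contourArea)
def go(x,y,z,yaw):
    """shift for target TCP; yaw = world angle of tool x (deg, mod 180)"""
    o=r.get_obs();R=Ro.from_rotvec(o['orientation']).as_matrix();d=R.T@(np.array([x,y,z])-o['tcp_pos'])
    y0=np.degrees(np.arctan2(R[1,0],R[0,0]));t=(yaw-y0+90)%180-90
    print('t',round(o['clock'],2),'tcp',o['tcp_pos'].round(4),'yaw',y0.round(1),'-> d',d.round(4),'roll',np.radians(-t).round(3),'or',np.radians(-t+(180 if t>0 else -180)).round(3),'F',o['contact_force'].round(1),'w',round(o['grip_width'],4),'q7',o['joints'][6].round(2))
E
python3 - <<'E'
from h import *
f=cv2.imread('pics/top0.png');c=r.calibration('top')
h=cv2.cvtColor(f,cv2.COLOR_BGR2HSV);H,S,V=cv2.split(h)
b=lambda m:m.astype(np.uint8)*255
blue=b((H>95)&(H<125)&(S>90)&(V>50));red=b(((H<8)|(H>172))&(S>150)&(V>80));white=b((S<60)&(V>165));yel=b((H>15)&(H<35)&(S>120)&(V>90))
k=blob(blue,(265,212,335,278));print('dish',circ(ray(cv2.convexHull(k)[:,0],c,.05)))
k=blob(white,(305,140,355,190));print('bowl',circ(ray(cv2.convexHull(k)[:,0],c,.07)))
k=blob(white,(368,218,410,258));print('tin',circ(ray(k[:,0],c,.075)))
k=blob(white,(145,170,210,245));bx=cv2.boxPoints(cv2.minAreaRect(k));p=ray(bx,c,.128);print('doser',bx.round(),p[:,:2].round(4),'ctr',p.mean(0).round(4),'sides',np.linalg.norm(p-np.roll(p,-1,0),axis=1))
k=blob(red,(110,200,150,245));bx=cv2.boxPoints(cv2.minAreaRect(k));p=ray(bx,c,.12);print('red',bx.round(),p[:,:2].round(4))
for n,px,z in(('brown1',(250,148),.07),('brown2',(435,168),.07),('bottle',(252,282),.075),('brush',(390,165),.02)):print(n,ray(px,c,z).round(3))
cv2.imwrite('pics/crop.png',cv2.resize(f[120:300,100:350],None,fx=3,fy=3,interpolation=cv2.INTER_CUBIC))
E
```

```text
dish (array([ 0.45303969, -0.05307906]), np.float64(0.06428409102237738))
bowl (array([ 0.66097758, -0.13936102]), np.float64(0.04761276159295428))
tin (array([ 0.46548678, -0.28023399]), np.float64(0.034596458795772826))
doser [[152. 187.]
 [190. 178.]
 [202. 225.]
 [163. 235.]] [[0.5871 0.3036]
 [0.61   0.2111]
 [0.4919 0.179 ]
 [0.4699 0.2695]] ctr [0.5397 0.2408 0.128 ] sides [0.09528176 0.12240256 0.09320328 0.12203253]
red [[119. 211.]
 [123. 210.]
 [128. 232.]
 [124. 233.]] [[0.5302 0.3819]
 [0.5323 0.3716]
 [0.4796 0.3573]
 [0.4775 0.3675]]
brown1 [[0.704 0.07  0.07 ]]
brown2 [[ 0.644 -0.408  0.07 ]]
bottle [[0.358 0.063 0.075]]
brush [[ 0.669 -0.306  0.02 ]]
```

View pics/crop.png

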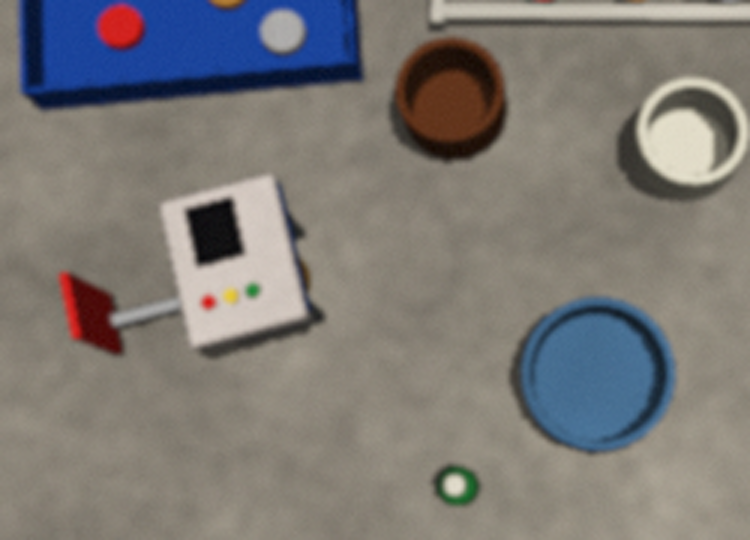

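The crop confirms the white bowl (crop 690,132), the blue dish (597,374) and the doser with its red plate (90,312) behind it. The measured sizes match the given ones. The doser origin is about (0.542,0.231), with +x at −75°. Next I move behind the plate.

>>> carry_out:
  moves:
    - [0.355,-0.219,0.05,-1.2,0]
    - [0.355,-0.219,0.05,-1.2,0]
    - [0.355,-0.219,0.05,-1.2,0]
    - [0.355,-0.219,0.05,-1.2,0]
    - [0.355,-0.219,0.05,-1.2,0]
    - [0.355,-0.219,0.05,-1.2,0]
    - [0.355,-0.219,0.05,-1.2,0]
    - [0.355,-0.219,0.05,-1.2,0]
  force: 40

```text
clock: 0.9
tcp_pos: [0.5112, -0.2647, 0.3567]
orientation: [-2.11, -2.327, 0.0]
contact_force: [0.7, -0.2, 0.4]
grip_width: 0.0003
gripper_force: 0.0
```

```bash
python3 -c "
from h import *
go(.4905,.4243,.35,105)"
```

```text
t 0.9 tcp [ 0.5112 -0.2647  0.3567] yaw 95.6 -> d [0.6878 0.0467 0.0067] roll -0.164 or 2.978 F [ 0.7 -0.2  0.4] w 0.0003 q7 0.32
```

>>> carry_out:
  moves:
    - [0.674,0.032,0.004,-0.17,0]
    - [0.674,0.032,0.004,-0.17,0]
    - [0.674,0.032,0.004,-0.17,0]
    - [0.674,0.032,0.004,-0.17,0]
    - [0.674,0.032,0.004,-0.17,0]
    - [0.674,0.032,0.004,-0.17,0]
    - [0.674,0.032,0.004,-0.17,0]
    - [0.674,0.032,0.004,-0.17,0]

```text
clock: 1.7
tcp_pos: [0.4923, 0.1348, 0.3546]
orientation: [1.913, 2.492, -0.001]
contact_force: [1.4, 0.9, 0.1]
grip_width: 0.0002
gripper_force: 0.0
```

```bash
python3 -c "
from h import *
go(.4905,.4243,.35,105)"
```

```text
t 1.7 tcp [0.4923 0.1348 0.3546] yaw 105.0 -> d [0.2801 0.0731 0.0045] roll -0.0 or 3.141 F [1.4 0.9 0.1] w 0.0002 q7 -0.33
```

>>> carry_out:
  moves:
    - [0.268,0.072,0.004,0,0]
    - [0.268,0.072,0.004,0,0]
    - [0.268,0.072,0.004,0,0]
    - [0.268,0.072,0.004,0,0]
    - [0.268,0.072,0.004,0,0]
    - [0.268,0.072,0.004,0,0]
    - [0.268,0.072,0.004,0,0]
    - [0.268,0.072,0.004,0,0]

```text
clock: 2.5
tcp_pos: [0.4927, 0.4107, 0.3499]
orientation: [-1.911, -2.494, 0.002]
contact_force: [-0.1, -1.1, 0.9]
grip_width: 0.0001
gripper_force: 0.0
```

```bash
python3 -c "
from h import *
go(.4905,.4243,.262,105)"
```

```text
t 2.5 tcp [0.4927 0.4107 0.3499] yaw 105.1 -> d [0.0138 0.0015 0.0879] roll 0.001 or -3.14 F [-0.1 -1.1  0.9] w 0.0001 q7 -0.8
```

>>> carry_out:
  moves:
    - [0.014,0.001,0.03,0,0]
    - [0.014,0.001,0.06,0,0]
    - [0.014,0.001,0.088,0,0]
    - [0.014,0.001,0.088,0,0]
    - [0.004,0.001,0.088,0,0]
    - [-0.006,0.001,0.088,0,0]
    - [-0.006,0.001,0.088,0,0]
    - [-0.006,0.001,0.088,0,0]

```text
clock: 3.3
tcp_pos: [0.4964, 0.4044, 0.2641]
orientation: [1.914, 2.49, 0.003]
contact_force: [0.7, 0.6, -0.5]
grip_width: -0.0
gripper_force: 0.0
```

```bash
python3 -c "
from h import *
u=np.array([.2588,-.9659]);o=r.get_obs();print((o['tcp_pos'][:2]-[.5423,.2311])@u,(o['tcp_pos'][:2]-[.5423,.2311])@[.9659,.2588])
go(.5423-.11*.2588,.2311+.11*.9659,.262,105)"
```

```text
-0.17930637698111532 0.00047785674605973355
t 3.3 tcp [0.4964 0.4044 0.2641] yaw 104.9 -> d [-0.0693 -0.0004  0.0021] roll -0.001 or 3.14 F [ 0.7  0.6 -0.5] w -0.0 q7 -0.85
```

>>> carry_out:
  moves:
    - [-0.012,0,0.002,0,0]
    - [-0.022,0,0.002,0,0]
    - [-0.032,0,0.002,0,0]
    - [-0.042,0,0.002,0,0]
    - [-0.052,0,0.002,0,0]
    - [-0.062,0,0.002,0,0]
    - [-0.072,0,0.002,0,0]
    - [-0.08,0,0.002,0,0]

```text
clock: 4.1
tcp_pos: [0.5158, 0.3285, 0.2609]
orientation: [-1.91, -2.492, -0.004]
contact_force: [-1.3, 7.1, -2.3]
grip_width: 0.0002
gripper_force: 3.7
```

```bash
cat >> h.py <<'E'
def dos():
    o=r.get_obs();d=o['tcp_pos'][:2]-[.5423,.2311];print('doser x',(d@[.2588,-.9659]).round(4),'y',(d@[.9659,.2588]).round(4),'Fx',(o['contact_force'][:2]@[.2588,-.9659]).round(1),o['clock'])
E
python3 -c "
from h import *
dos()"
```

```text
doser x -0.1009 y -0.0004 Fx -7.2 4.1
```

>>> carry_out:
  moves:
    - [-0.007,0,0,0,0]
    - [-0.014,0,0,0,0]
    - [-0.02,0,0,0,0]
    - [-0.023,0,0,0,0]
    - [-0.025,0,0,0,0]
    - [-0.027,0,0,0,0]
    - [-0.027,0,0,0,0]
    - [-0.027,0,0,0,0]

```text
clock: 4.9
tcp_pos: [0.5226, 0.3031, 0.2609]
orientation: [-1.909, -2.492, -0.004]
contact_force: [-1.1, 6.2, -1.5]
grip_width: -0.0003
gripper_force: 3.6
```

```bash
python3 -c "
from h import *
dos()
f=r.grab_frame('top');s=r.grab_frame('scene')
cv2.imwrite('pics/p1.png',np.hstack([cv2.resize(f[150:280,90:260],(400,306)),cv2.resize(s[110:240,250:420],(400,306))])[:,:,::-1])"
```

```text
doser x -0.0747 y -0.0004 Fx -6.3 4.9
```

View pics/p1.png

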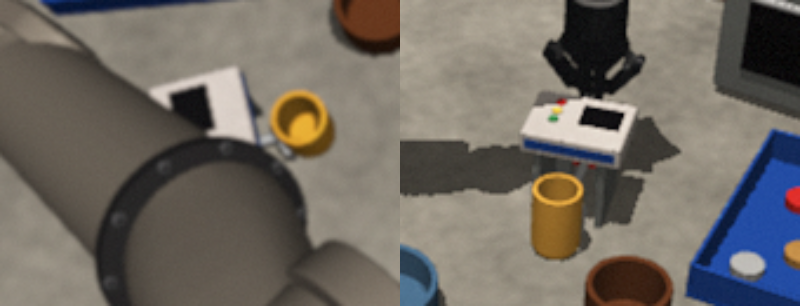

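The cup is out on the open table, at (300,120) in the left view. The force is still at spring level, so I press on to the stop.

>>> carry_out:
  moves:
    - [-0.002,0,0,0,0]
    - [-0.003,0,0,0,0]
    - [-0.004,0,0,0,0]
    - [-0.005,0,0,0,0]
    - [-0.005,0,0,0,0]
    - [-0.005,0,0,0,0]
    - [-0.005,0,0,0,0]
    - [-0.005,0,0,0,0]

```text
clock: 5.8
tcp_pos: [0.5226, 0.3019, 0.261]
orientation: [-1.902, -2.492, -0.012]
contact_force: [-1.6, 16.9, -6.4]
grip_width: -0.0
gripper_force: 8.7
```

```bash
python3 -c "
from h import *
dos()"
```

```text
doser x -0.0735 y -0.0007 Fx -16.8 5.8
```

The stop is reached: 17 N with no further travel. I back off.

>>> carry_out:
  moves:
    - [0.01,0,0,0,0]
    - [0.03,0,0,0,0]
    - [0.05,0,0,0,0]
    - [0.07,0,0,0,0]
    - [0.09,0,0,0,0]
    - [0.115,0,0,0,0]
    - [0.115,0,-0.02,0,0]
    - [0.115,0,-0.06,0,0]

```text
clock: 6.6
tcp_pos: [0.494, 0.4068, 0.318]
orientation: [-1.91, -2.493, 0.012]
contact_force: [0.4, -0.1, -0.2]
grip_width: -0.0003
gripper_force: 0.0
```

```bash
python3 -c "
from h import *
dos();go(.661,-.139,.35,105)
f=r.grab_frame('top');c=r.calibration('top');h=cv2.cvtColor(f,cv2.COLOR_RGB2HSV);H,S,V=cv2.split(h)
k=blob(((H>14)&(H<35)&(S>120)&(V>90)).astype(np.uint8),(195,150,250,250))
p=ray(cv2.convexHull(k)[:,0],c,.09);print('cup',circ(p))
cv2.imwrite('pics/p2.png',f[:,:,::-1])"
```

```text
doser x -0.1822 y -0.0012 Fx 0.2 6.6
t 6.6 tcp [0.494  0.4068 0.318 ] yaw 105.1 -> d [-0.5706  0.019  -0.0301] roll 0.001 or -3.14 F [ 0.4 -0.1 -0.2] w -0.0003 q7 -0.81
cup (array([0.55817491, 0.14678892]), np.float64(0.03399718736100225))
```

>>> carry_out:
  moves:
    - [0,0,-0.03,0,0.045]
    - [-0.582,0.062,-0.03,0.26,0.045]
    - [-0.582,0.062,-0.03,0.26,0.045]
    - [-0.582,0.062,-0.03,0.26,0.045]
    - [-0.582,0.062,-0.03,0.26,0.045]
    - [-0.582,0.062,-0.03,0.26,0.045]
    - [-0.582,0.062,-0.03,0.26,0.045]
    - [-0.582,0.062,-0.03,0.26,0.045]

```text
clock: 7.45
tcp_pos: [0.6211, 0.0781, 0.3508]
orientation: [2.22, 2.222, -0.001]
contact_force: [1.3, 0.7, -0.3]
grip_width: 0.045
gripper_force: 0.0
```

```bash
python3 -c "
from h import *
go(.705,-.139,.35,90)"
```

```text
t 7.45 tcp [0.6211 0.0781 0.3508] yaw 90.1 -> d [-0.2172  0.0837  0.0011] roll 0.001 or -3.141 F [ 1.3  0.7 -0.3] w 0.045 q7 -0.44
```

>>> carry_out:
  moves:
    - [-0.204,0.079,0,0,0.045]
    - [-0.204,0.079,0,0,0.045]
    - [-0.204,0.079,0,0,0.045]
    - [-0.204,0.079,0,0,0.045]
    - [-0.204,0.079,0,0,0.045]
    - [-0.204,0.079,0.02,0,0.045]
    - [-0.204,0.079,0.02,0,0.045]
    - [-0.204,0.079,0.02,0,0.045]

```text
clock: 8.25
tcp_pos: [0.6997, -0.1219, 0.3304]
orientation: [-2.217, -2.224, 0.001]
contact_force: [0.3, 0.3, 0.7]
grip_width: 0.0447
gripper_force: 0.0
```

```bash
cat >> h.py <<'E'
def wray(px,c,z):
    px=np.atleast_2d(np.float64(px));R=Ro.from_rotvec(c['rvec']).as_matrix()
    v=(px-[c['cx'],c['cy']])/[c['fx'],c['fy']];t=np.linalg.norm(v,axis=1)
    d=np.c_[v*(np.sin(t)/t)[:,None],np.cos(t)]@R;o=-R.T@c['tvec'];return o+d*((z-o[2])/d[:,2])[:,None]
E
python3 -c "
from h import *
go(.705,-.139,.224,90)
c=r.calibration('wrist');f=r.grab_frame('wrist');print(c)
cv2.imwrite('pics/w1.png',f[:,:,::-1])
"
```

```text
t 8.25 tcp [ 0.6997 -0.1219  0.3304] yaw 90.2 -> d [-0.0172  0.0054  0.1063] roll 0.003 or -3.139 F [0.3 0.3 0.7] w 0.0447 q7 -0.11
{'fx': 325.19226210127806, 'fy': 325.19226210127806, 'cx': 282.55016257792175, 'cy': 213.53726781756004, 'rvec': array([-2.84517603e+00, -3.44718123e-03,  8.43078871e-04]), 'tvec': array([-0.69939709, -0.13387477,  0.272625  ])}
```

View pics/w1.png

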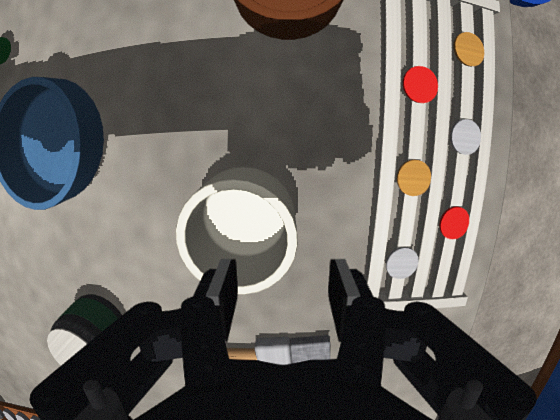

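The wrist view shows the white bowl's rim as an ellipse spanning x 176–298 and y 180–294. The dish is on the left (50,143), a rack is beyond at x≥370, and the fingers straddle the right wall.

```bash
python3 -c "
from h import *
f=cv2.imread('pics/w1.png');c=r.calibration('wrist')
h=cv2.cvtColor(f,cv2.COLOR_BGR2HSV);m=((h[:,:,1]<50)&(h[:,:,2]>185)).astype(np.uint8)
k=cv2.convexHull(blob(m,(165,165,310,300)))[:,0];print(k.min(0),k.max(0))
p=wray(k,c,.07);print(circ(p))
m=((h[:,:,0]>90)&(h[:,:,0]<125)&(h[:,:,1]>80)&(h[:,:,2]>40)).astype(np.uint8)
print('rack',wray([[372,290],[372,230]],c,.02))
"
```

```text
[176 184] [296 294]
(array([ 0.66363643, -0.13903916]), np.float64(0.0471878679388201))
rack [[ 0.79186076 -0.21314853  0.02      ]
 [ 0.78462442 -0.14791288  0.02      ]]
```

>>> carry_out:
  moves:
    - [-0.017,0.007,0.0,0,0.045]
    - [-0.017,0.007,0.02,0,0.045]
    - [-0.017,0.007,0.05,0,0.045]
    - [-0.017,0.007,0.08,0,0.045]
    - [-0.017,0.007,0.1,0,0.045]
    - [-0.017,0.007,0.106,0,0.045]
    - [-0.017,0.007,0.106,0,0.045]
    - [-0.017,0.007,0.106,0,0.045]

```text
clock: 9.1
tcp_pos: [0.7081, -0.1398, 0.2264]
orientation: [2.218, 2.222, 0.002]
contact_force: [0.1, 0.2, 0.1]
grip_width: 0.0451
gripper_force: 0.0
```

```bash
python3 -c "
from h import *
go(.707,-.139,.224,90)"
```

```text
t 9.1 tcp [ 0.7081 -0.1398  0.2264] yaw 90.1 -> d [ 0.0008 -0.0011  0.0024] roll 0.002 or -3.14 F [0.1 0.2 0.1] w 0.0451 q7 -0.13
```

Close gradually at z≈0.225.

>>> carry_out:
  moves:
    - [0.001,-0.001,0.001,0,0.03]
    - [0.001,-0.001,0.001,0,0.02]
    - [0.001,-0.001,0.001,0,0.012]
    - [0.001,-0.001,0.001,0,0.006]
    - [0.001,-0.001,0.001,0,0]
    - [0.001,-0.001,0.001,0,0]
    - [0.001,-0.001,0.001,0,0]
    - [0.001,-0.001,0.001,0,0]
  force: 60

```text
clock: 9.9
tcp_pos: [0.7061, -0.1385, 0.2245]
orientation: [-2.22, -2.223, 0.0]
contact_force: [-1.8, 0.4, 5.6]
grip_width: 0.0065
gripper_force: 55.9
```

>>> carry_out:
  moves:
    - [0,0,-0.005,0,0]
    - [0,0,-0.015,0,0]
    - [0,0,-0.03,0,0]
    - [0,0,-0.045,0,0]
    - [0,0,-0.06,0,0]
    - [0,0,-0.075,0,0]
    - [0,0,-0.085,0,0]
    - [0,0,-0.085,0,0]

```text
clock: 10.7
tcp_pos: [0.7068, -0.1384, 0.3112]
orientation: [2.217, 2.221, 0.004]
contact_force: [1.4, -1.1, -2.1]
grip_width: 0.0068
gripper_force: 55.6
```

```bash
python3 -c "
from h import *
go(.4968,-.053,.31,90);print(r.get_obs()['moment'],r.get_obs()['contact_force'])
s=r.grab_frame('scene')[150:360,150:430];cv2.imwrite('pics/s2.png',cv2.resize(s,(640,480))[:,:,::-1])"
```

```text
t 10.7 tcp [ 0.7068 -0.1384  0.3112] yaw 90.1 -> d [ 0.0858 -0.2098  0.0004] roll 0.002 or -3.14 F [ 1.4 -1.1 -2.1] w 0.0068 q7 -0.1
[-0.04555579 -0.15080955 -0.01876915] [ 1.36625811 -1.14597955 -2.07598966]
```

View pics/s2.png

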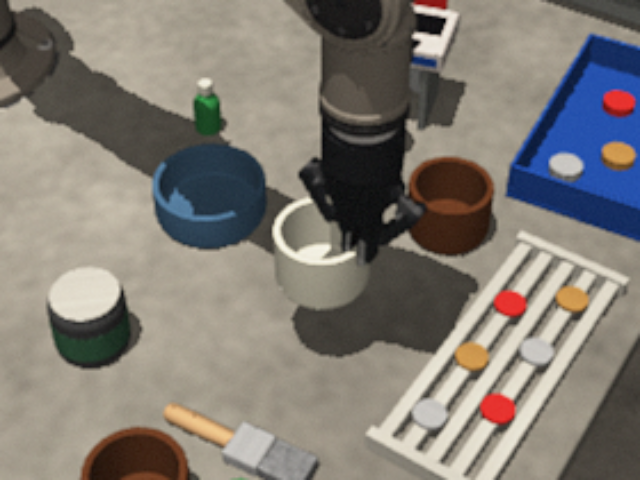

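The bowl hangs upright at (322,250). The dish is clear at (210,195). Moving over it.

>>> carry_out:
  moves:
    - [0.01,-0.026,0,0,0]
    - [0.027,-0.066,0,0,0]
    - [0.045,-0.11,0,0,0]
    - [0.063,-0.155,0,0,0]
    - [0.077,-0.19,0,0,0]
    - [0.086,-0.21,0,0,0]
    - [0.086,-0.21,0,0,0]
    - [0.086,-0.21,0,0,0]

```text
clock: 11.55
tcp_pos: [0.4959, -0.0529, 0.3086]
orientation: [2.219, 2.224, -0.0]
contact_force: [0.5, 0.4, -3.1]
grip_width: 0.0071
gripper_force: 56.7
```

```bash
python3 -c "
from h import *
go(.497,-.053,.31,90)
c=r.calibration('wrist');f=r.grab_frame('wrist');print({k:np.round(v,4) for k,v in c.items()})
cv2.imwrite('pics/w2.png',f[:,:,::-1])"
```

```text
t 11.55 tcp [ 0.4959 -0.0529  0.3086] yaw 90.1 -> d [-0.0001  0.0011 -0.0014] roll 0.002 or -3.139 F [ 0.5  0.4 -3.1] w 0.0071 q7 -0.22
{'fx': np.float64(325.1923), 'fy': np.float64(325.1923), 'cx': np.float64(282.5502), 'cy': np.float64(213.5373), 'rvec': array([-2.8444e+00, -2.4000e-03, -1.4000e-03]), 'tvec': array([-0.4963, -0.0607,  0.2711])}
```

View pics/w2.png

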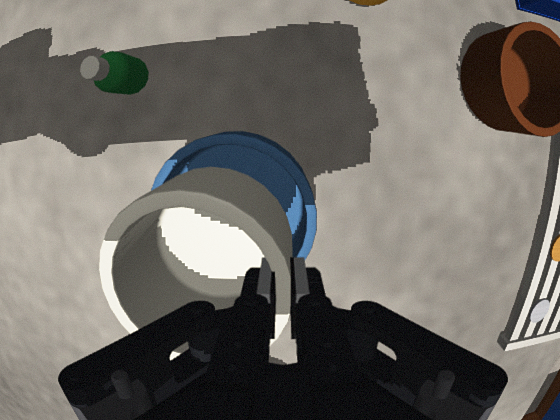

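```bash
python3 -c "
from h import *
from scipy.optimize import least_squares as L
f=cv2.imread('pics/w2.png');c=r.calibration('wrist')
R=Ro.from_rotvec(c['rvec']).as_matrix();print('cam',-R.T@c['tvec'])
h=cv2.cvtColor(f,cv2.COLOR_BGR2HSV);m=((h[:,:,0]>95)&(h[:,:,0]<120)&(h[:,:,1]>110)&(h[:,:,2]>40)).astype(np.uint8)
k=blob(m,(140,120,325,270))[:,0];hu=cv2.convexHull(k)[:,0]
hu=hu[(hu[:,1]<225)&((hu[:,1]<165)|(hu[:,0]>250))];print(hu.tolist())
p=wray(hu,c,.05)[:,:2];s=L(lambda q:np.hypot(*(p-q).T)-.066,[.45,-.05]);print(s.x,s.fun.round(4))
# bowl rim, outer-left edge
q=wray([[99,258],[103,235],[101,280],[112,305],[128,325]],c,.155)[:,:2];s=L(lambda a:np.hypot(*(q-a).T)-.048,[.45,-.05]);print(s.x,s.fun.round(4))
"
```

```text
cam [0.49680349 0.02198843 0.27745234]
[[246, 132], [251, 133], [259, 135], [268, 139], [276, 143], [284, 149], [290, 154], [299, 165], [301, 168], [310, 188], [312, 193], [315, 208], [165, 163], [173, 155], [180, 149], [193, 141], [198, 139], [208, 136], [223, 132]]
[ 0.45797118 -0.0539502 ] [ 0.001   0.0011  0.0013  0.0011  0.0013  0.0009  0.0008 -0.     -0.0002
 -0.0018 -0.0018 -0.0022 -0.0008 -0.0011 -0.001  -0.0008 -0.0009 -0.0011
  0.    ]
[ 0.4582238  -0.04790603] [ 0.     -0.0005  0.0006  0.0002 -0.0005]
```

Dish and bowl centres agree to within a few mm, so I lower it.

>>> carry_out:
  moves:
    - [0,0.001,0.015,0,0]
    - [0,0.001,0.032,0,0]
    - [0,0.001,0.047,0,0]
    - [0,0.001,0.057,0,0]
    - [0,0.001,0.064,0,0]
    - [0,0.001,0.069,0,0]
    - [0,0.001,0.072,0,0]
    - [0,0.001,0.072,0,0]

```text
clock: 12.4
tcp_pos: [0.4971, -0.0529, 0.2367]
orientation: [-2.219, -2.224, -0.0]
contact_force: [-0.5, -0.1, -3.2]
grip_width: 0.0065
gripper_force: 56.8
```

>>> carry_out:
  moves:
    - [0,0,0.001,0,0]
    - [0,0,0.002,0,0]
    - [0,0,0.003,0,0]
    - [0,0,0.004,0,0]
    - [0,0,0.005,0,0]
    - [0,0,0.0055,0,0]
    - [0,0,0.006,0,0]
    - [0,0,0.006,0,0]

```text
clock: 13.2
tcp_pos: [0.4979, -0.0528, 0.2315]
orientation: [2.218, 2.222, 0.002]
contact_force: [1.2, -0.5, 5.5]
grip_width: 0.0068
gripper_force: 58.7
```

>>> carry_out:
  moves:
    - [0,0,0.006,0,0.01]
    - [0,0,0.006,0,0.016]
    - [0,0,0.006,0,0.024]
    - [0,0,0.006,0,0.03]
    - [0,0,0.006,0,0.03]
    - [0,0,-0.01,0,0.03]
    - [0,0,-0.05,0,0.03]
    - [0,0,-0.1,0,0.03]

```text
clock: 14.0
tcp_pos: [0.4961, -0.0529, 0.3304]
orientation: [-2.216, -2.221, 0.004]
contact_force: [1.2, -1.3, 0.1]
grip_width: 0.0298
gripper_force: 0.0
```

```bash
python3 -c "
from h import *
go(.5638,.1509,.35,105)
f=r.grab_frame('top')
cv2.imwrite('pics/t3.png',f[:,:,::-1])"
```

```text
t 14.0 tcp [ 0.4961 -0.0529  0.3304] yaw 90.1 -> d [ 0.2036  0.0681 -0.0197] roll -0.259 or 2.882 F [ 1.2 -1.3  0.1] w 0.0298 q7 -0.2
```

>>> carry_out:
  moves:
    - [0,0,-0.02,0,0.085]
    - [0.204,0.068,-0.02,-0.26,0.085]
    - [0.204,0.068,-0.02,-0.26,0.085]
    - [0.204,0.068,-0.02,-0.26,0.085]
    - [0.204,0.068,-0.02,-0.26,0.085]
    - [0.204,0.068,-0.02,-0.26,0.085]
    - [0.204,0.068,-0.02,-0.26,0.085]
    - [0.204,0.068,-0.02,-0.26,0.085]

```text
clock: 14.85
tcp_pos: [0.5644, 0.1504, 0.3503]
orientation: [1.913, 2.492, -0.002]
contact_force: [0.8, -0.1, -0.7]
grip_width: 0.0849
gripper_force: 0.0
```

```bash
python3 -c "
from h import *
c=r.calibration('wrist');f=r.grab_frame('wrist');h=cv2.cvtColor(f,cv2.COLOR_RGB2HSV);H,S,V=cv2.split(h)
k=cv2.convexHull(blob(((H>14)&(H<35)&(S>120)&(V>60)).astype(np.uint8),(0,0,560,419)))[:,0]
print('cup px',k.min(0),k.max(0));p=wray(k,c,.09);print('cup',circ(p))
go(.5638,.1509,.26,105)
t=cv2.cvtColor(r.grab_frame('top'),cv2.COLOR_RGB2BGR)
cv2.imwrite('pics/w3.png',np.hstack([cv2.resize(f[:,:,::-1],(400,300)),cv2.resize(t[180:300,220:380],(400,300))]))"
```

```text
cup px [244 167] [323 253]
cup (array([0.56388803, 0.15685608]), np.float64(0.03179040977299572))
t 14.9 tcp [0.5645 0.1495 0.3503] yaw 104.9 -> d [ 0.0017 -0.0002  0.0903] roll -0.002 or 3.14 F [0.1 0.  0.1] w 0.0853 q7 -0.36
```

View pics/w3.png

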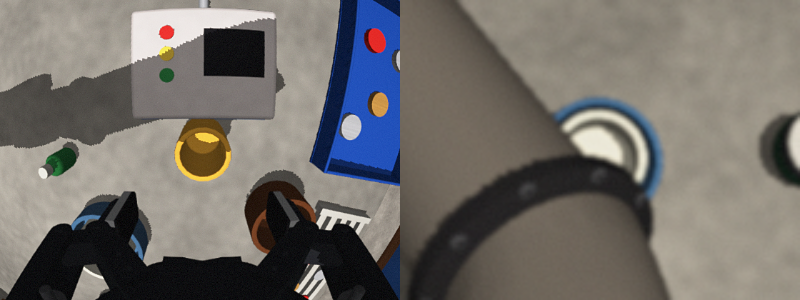

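The cup rim sits at about (203,155) in the left half, centred between the open fingers. In the right half the bowl stands nested in the dish. Descending.

>>> carry_out:
  moves:
    - [0.001,0,0.03,0,0.085]
    - [0.001,0,0.06,0,0.085]
    - [0.001,0,0.085,0,0.085]
    - [0.001,0,0.1,0,0.085]
    - [0.001,0,0.108,0,0.085]
    - [0.001,0,0.111,0,0.085]
    - [0.001,0,0.111,0,0.075]
    - [0.001,0,0.111,0,0.068]

```text
clock: 15.75
tcp_pos: [0.5648, 0.1524, 0.2408]
orientation: [1.912, 2.492, 0.002]
contact_force: [-0.5, 0.7, -0.3]
grip_width: 0.0678
gripper_force: 0.0
```

>>> carry_out:
  moves:
    - [0,0,0,0,0.064]
    - [0,0,0,0,0.06]
    - [0,0,0,0,0.056]
    - [0,0,0,0,0.05]
    - [0,0,0,0,0.05]
    - [0,0,0,0,0.05]
    - [0,0,0,0,0.05]
    - [0,0,0,0,0.05]
  force: 40

```text
clock: 16.55
tcp_pos: [0.5646, 0.1525, 0.241]
orientation: [1.911, 2.492, 0.001]
contact_force: [-2.9, -1.7, 7.9]
grip_width: 0.0588
gripper_force: 41.5
```

```bash
python3 -c "
from h import *
dos();go(.5638,.1509,.239,105)"
```

```text
doser x 0.0817 y 0.0012 Fx 0.9 16.55
t 16.55 tcp [0.5646 0.1525 0.241 ] yaw 105.0 -> d [-0.0014 -0.0012  0.002 ] roll 0.0 or -3.141 F [-2.9 -1.7  7.9] w 0.0588 q7 -0.45
```

>>> carry_out:
  moves:
    - [0,0,-0.005,0,0.05]
    - [0,0,-0.02,0,0.05]
    - [0,0,-0.04,0,0.05]
    - [0,0,-0.065,0,0.05]
    - [0,0,-0.09,0,0.05]
    - [0,0,-0.115,0,0.05]
    - [0,0,-0.13,0,0.05]
    - [0,0,-0.13,0,0.05]
  force: 50

```text
clock: 17.35
tcp_pos: [0.5649, 0.1527, 0.3724]
orientation: [1.911, 2.49, 0.006]
contact_force: [0.3, 1.0, -2.0]
grip_width: 0.0583
gripper_force: 54.1
```

```bash
python3 -c "
from h import *
go(.455,-.053,.37,90)
c=r.calibration('top');f=r.grab_frame('top');h=cv2.cvtColor(f,cv2.COLOR_RGB2HSV);H,S,V=cv2.split(h)
k=cv2.convexHull(blob(((S<60)&(V>150)).astype(np.uint8),(265,212,340,278)))[:,0]
print(k.min(0),k.max(0));print(circ(ray(k,c,.077)))
s=r.grab_frame('scene')
cv2.imwrite('pics/t4.png',np.hstack([cv2.resize(f[200:290,250:370],(400,300)),cv2.resize(s[130:280,180:380],(400,300))])[:,:,::-1])"
```

```text
t 17.35 tcp [0.5649 0.1527 0.3724] yaw 105.0 -> d [-0.1702 -0.1594  0.0017] roll 0.262 or -2.88 F [ 0.3  1.  -2. ] w 0.0583 q7 -0.35
[283 224] [318 256]
(array([ 0.46076736, -0.05988593]), np.float64(0.0417421444199392))
```

View pics/t4.png

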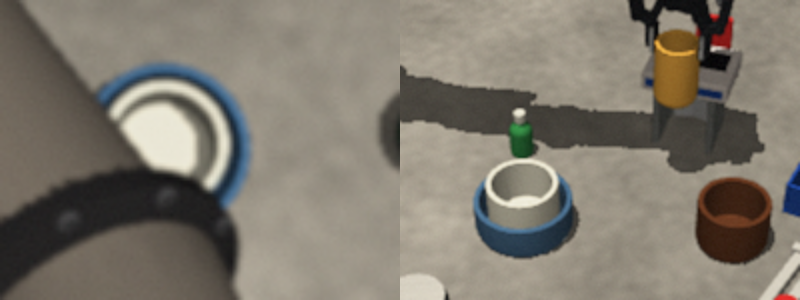

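The left half shows the bowl ring inside the dish (165,140). The right half shows the cup held upright (677,68) and the bowl standing in the dish (522,190). I refine the bowl centre from the unobstructed arc and the scene view.

```bash
python3 -c "
from h import *
from scipy.optimize import least_squares as L
for n,box in(('top',(265,205,340,260)),('scene',(215,200,275,260))):
    c=r.calibration(n);f=r.grab_frame(n);h=cv2.cvtColor(f,cv2.COLOR_RGB2HSV);H,S,V=cv2.split(h)
    k=cv2.convexHull(blob(((S<75)&(V>120)).astype(np.uint8),box))[:,0]
    if n=='top': k=k[(k[:,0]>292)&(k[:,1]<246)]
    else: k=k[k[:,1]<226]
    p=ray(k,c,.077)[:,:2];s=L(lambda q:np.hypot(*(p-q).T)-.048,[.45,-.05],loss='soft_l1',f_scale=.002);print(n,k.tolist(),s.x.round(4),(np.hypot(*(p-s.x).T)-.048).round(4))
"
```

```text
top [[339, 205]] [ 0.5152 -0.1207] [-0.]
scene [[249, 200], [274, 203], [215, 200]] [ 0.3909 -0.0074] [-0.0011  0.0662  0.0013]
```

```bash
python3 -c "
from h import *
from scipy.optimize import least_squares as L
for n,box in(('top',(265,212,340,278)),('scene',(215,203,270,250))):
    c=r.calibration(n);f=r.grab_frame(n);h=cv2.cvtColor(f,cv2.COLOR_RGB2HSV);H,S,V=cv2.split(h)
    k=cv2.convexHull(blob(((S<60)&(V>(150 if n=='top' else 165))).astype(np.uint8),box))[:,0]
    if n=='top': k=k[(k[:,0]>288)&(k[:,1]<246)]
    else: k=k[k[:,1]<226]
    p=ray(k,c,.077)[:,:2];s=L(lambda q:np.hypot(*(p-q).T)-.048,[.45,-.05],loss='soft_l1',f_scale=.002);print(n,k.tolist(),s.x.round(4),(np.hypot(*(p-s.x).T)-.048).round(4))
"
```

```text
top [[332, 214], [337, 216], [339, 217], [317, 223], [317, 222], [320, 218], [322, 216], [326, 214]] [ 0.5602 -0.1223] [-0.0095  0.0011  0.0061  0.0142  0.0118 -0.0004 -0.0067 -0.0129]
scene [[250, 209], [256, 213], [257, 214], [258, 218], [258, 223], [257, 225], [222, 222], [222, 221], [223, 217], [227, 213], [232, 210], [236, 209], [247, 208]] [ 0.4523 -0.0513] [ 0.0013 -0.      0.0002 -0.0019 -0.0001  0.0003  0.0005  0.0004  0.0005
 -0.0011 -0.0006 -0.0015  0.0021]
```

>>> carry_out:
  moves:
    - [-0.02,-0.019,0,0,0.05]
    - [-0.05,-0.048,0,0,0.05]
    - [-0.082,-0.078,0,0,0.05]
    - [-0.114,-0.109,0,0,0.05]
    - [-0.142,-0.136,0,0,0.05]
    - [-0.16,-0.153,0,0,0.05]
    - [-0.169,-0.161,0,0,0.05]
    - [-0.169,-0.161,0,0,0.05]

```text
clock: 18.45
tcp_pos: [0.4522, -0.0538, 0.3693]
orientation: [-1.915, -2.49, 0.001]
contact_force: [0.8, -0.5, -1.4]
grip_width: 0.0583
gripper_force: 54.2
```

>>> carry_out:
  moves:
    - [0,0,0.005,0,0.05]
    - [0,0,0.014,0,0.05]
    - [0,0,0.022,0,0.05]
    - [0,0,0.028,0,0.05]
    - [0,0,0.03,0,0.05]
    - [0,0,0.03,0,0.05]
    - [0,0,0.03,0,0.05]
    - [0,0,0.03,0,0.05]

```text
clock: 19.25
tcp_pos: [0.4528, -0.0527, 0.34]
orientation: [1.912, 2.492, 0.001]
contact_force: [-0.1, -0.4, -2.1]
grip_width: 0.0584
gripper_force: 54.2
```

```bash
python3 -c "
from h import *
go(.453,-.052,.34,105)
z=r.get_obs()['tcp_pos'][2]-.241
c=r.calibration('scene');s=r.grab_frame('scene');h=cv2.cvtColor(s,cv2.COLOR_RGB2HSV);H,S,V=cv2.split(h)
k=blob(((H>12)&(H<35)&(S>120)&(V>60)).astype(np.uint8),(200,130,290,250))[:,0]
print(k.min(0),k.max(0))
for zz,a,b in((z+.03,0,0),):
  # silhouette mid-line at several rows -> axis
  for y in range(k[:,1].min()+8,k[:,1].max()-8,6):
    x=k[k[:,1]==y][:,0];print(y,x.min(),x.max(),(x.min()+x.max())/2)
R=Ro.from_rotvec(c['rvec']).as_matrix()
for q in([.453,-.052,z],[.453,-.052,z+.09]):
  v=R@q+c['tvec'];print('pred',c['fx']*v[0]/v[2]+c['cx'],c['fy']*v[1]/v[2]+c['cy'])
cv2.imwrite('pics/s5.png',cv2.resize(s[120:270,160:360],(800,600),interpolation=2)[:,:,::-1])"
```

```text
t 19.25 tcp [ 0.4528 -0.0527  0.34  ] yaw 105.0 -> d [0.0006 0.0004 0.    ] roll 0.0 or -3.141 F [-0.1 -0.4 -2.1] w 0.0584 q7 0.07
[225 180] [250 220]
188 225 246 235.5
194 226 246 236.0
200 227 249 238.0
206 227 250 238.5
pred 240.06840029659918 213.8198957215397
pred 237.83907919078757 186.4298647037015
```

View pics/s5.png

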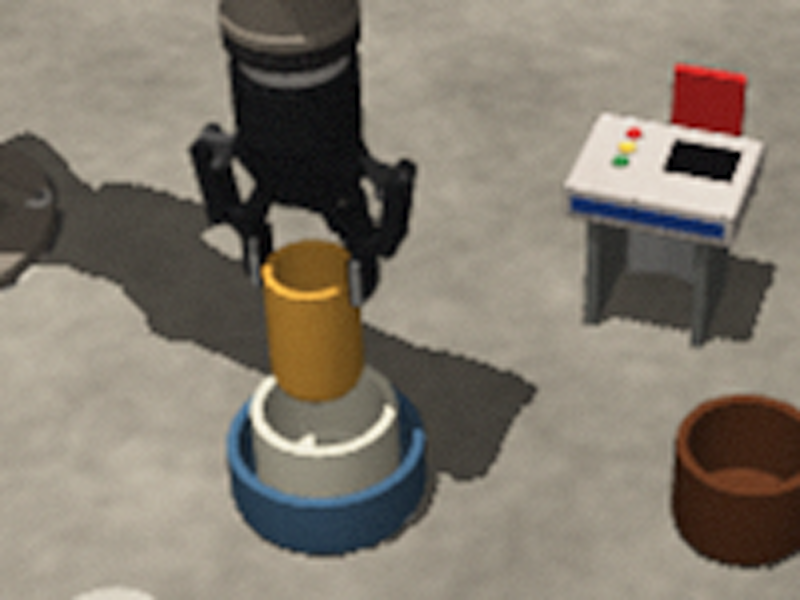

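The cup hangs upright over the bowl, cup centre (315,330) and bowl rim centre (325,410). Its silhouette matches the prediction within 1 px. Lowering.

>>> carry_out:
  moves:
    - [0,0,0.015,0,0.05]
    - [0,0,0.032,0,0.05]
    - [0,0,0.048,0,0.05]
    - [0,0,0.061,0,0.05]
    - [0,0,0.07,0,0.05]
    - [0,0,0.076,0,0.05]
    - [0,0,0.08,0,0.05]
    - [0,0,0.08,0,0.05]

```text
clock: 20.1
tcp_pos: [0.4526, -0.0527, 0.2595]
orientation: [-1.912, -2.492, 0.0]
contact_force: [-0.5, -0.3, -1.8]
grip_width: 0.0582
gripper_force: 54.2
```

>>> carry_out:
  moves:
    - [0,0,0.001,0,0.05]
    - [0,0,0.002,0,0.05]
    - [0,0,0.003,0,0.05]
    - [0,0,0.004,0,0.05]
    - [0,0,0.005,0,0.05]
    - [0,0,0.005,0,0.05]
    - [0,0,0.005,0,0.05]
    - [0,0,0.005,0,0.05]

```text
clock: 20.9
tcp_pos: [0.4527, -0.0527, 0.2552]
orientation: [1.912, 2.492, -0.0]
contact_force: [-2.6, 0.5, 5.5]
grip_width: 0.0582
gripper_force: 54.8
```

>>> carry_out:
  moves:
    - [0,0,0,0,0.059]
    - [0,0,0,0,0.062]
    - [0,0,0,0,0.068]
    - [0,0,0,0,0.076]
    - [0,0,0,0,0.08]
    - [0,0,0,0,0.08]
    - [0,0,-0.02,0,0.08]
    - [0,0,-0.05,0,0.08]

```text
clock: 21.7
tcp_pos: [0.4519, -0.0527, 0.304]
orientation: [-1.91, -2.49, 0.003]
contact_force: [0.1, -0.2, 0.1]
grip_width: 0.08
gripper_force: 0.0
```

>>> carry_out:
  moves:
    - [0,0,-0.04,0,0.08]
    - [0,0,-0.08,0,0.08]
    - [-0.05,0,-0.08,0,0.08]
    - [-0.1,0,-0.08,0,0.08]
    - [-0.15,0,-0.08,0,0.08]
    - [-0.2,0,-0.08,0,0.08]
    - [-0.2,0,-0.08,0,0.08]
    - [-0.2,0,-0.08,0,0.08]

```text
clock: 22.5
tcp_pos: [0.5042, -0.2469, 0.3841]
orientation: [-1.915, -2.489, -0.0]
contact_force: [0.4, 0.3, 0.4]
grip_width: 0.0797
gripper_force: 0.0
```

```bash
python3 -c "
from h import *
go(.453,-.052,.34,105)
f=r.grab_frame('top');s=r.grab_frame('scene')
cv2.imwrite('pics/fin.png',np.hstack([cv2.resize(f[130:310,200:440],(400,300)),cv2.resize(s[150:330,160:400],(400,300))])[:,:,::-1])"
```

```text
t 22.5 tcp [ 0.5042 -0.2469  0.3841] yaw 104.9 -> d [0.2015 0.0005 0.0443] roll -0.002 or 3.139 F [0.4 0.3 0.4] w 0.0797 q7 0.45
```

View pics/fin.png

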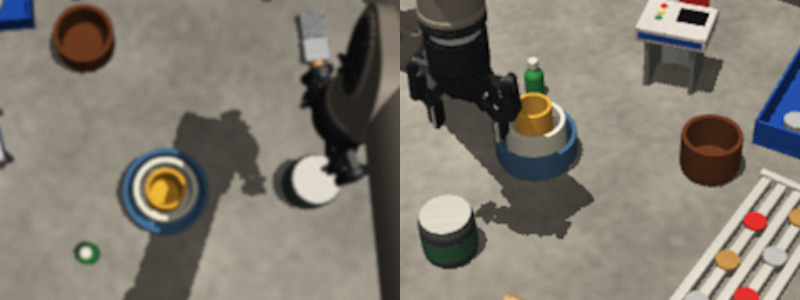

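The final view shows all three pots nested concentrically and upright at (165,190) on the left and (535,130) on the right. The tin, bottle and brush look undisturbed.

```bash
python3 -c "
from bench import r
print(r.hand_in())"
```

```text
the job is handed in; nothing more can be done
None
```

I pushed the ejector to its stop, stood the white bowl in the blue dish and the yellow cup in the bowl, all upright, and handed the job in at about 22.5 s of the 72 s allowed.

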